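# Find and mark the tight spot on a sample shuttle's guide rail

## Robot

A 6-joint arm with a two-finger parallel gripper is mounted at the origin on the work surface. World frame = base frame: x ahead of the robot, y to its left, z up, the work surface at z = 0. Lengths are in m, angles in rad, forces in N, time in s.
With the tool pointing down it reaches from about 0.3 to 0.875 m from the base axis. Payload 6.4 kg.
Tool frame: the origin (TCP) lies at the very end of the fingers, on their centre line; the grasp point (between the pads) lies 19 mm behind it (r.grasp_offset is the z of the grasp point in the tool frame, in m); z points along the fingers, y is the line along which they close (so a half turn about z gives the same grasp; the last joint's range is limited). The gripper opens to 85 mm and grips with 20 to 120 N. Pads are 22 mm wide; open, the fingers measure 114 mm over their backs; the gripper's body (76 mm by 85 mm) begins 54 mm behind the grasp point. The pads swing forward as they close: fully open they stand 13 mm farther back than shut.
Start: joints at [-1.401, 0.181, 1.607, -0, 1.354, -0.206], TCP at [0.211, -0.535, 0.231] pointing down, gripper open.
Joint ranges: [-2.99, 2.99], [-0.89, 2.07], [0.3, 2.58], [-1.14, 4.28], [0, 2.63], [-3.12, 3.12]. Speed limits (rad/s): [2.57, 2.57, 3.01, 3.14, 3.14, 3.14].

## Interface

Orientations are given as a unit quaternion [x, y, z, w].
In Python, from cell import r gives the robot as it stands. The module is installed in compiled form; this text tells all that it offers.
- The arm moves only by the shell command python3 -m handwheel 'ROWS' [OPENING] [FORCE]. ROWS is JSON, a list of rows, each a list of 2 entries, a list of its own where there are three numbers: the shift along the world's x, y, z in cm, then the turn about the world's z in degrees. A call has 1 to 10 rows; each row is the pose to reach, as a shift and turn from the pose commanded when the call began; what a row does not reach only later rows make up. A row lasts 1/10 s, in which the tool goes at most 50 mm and 8.59 degrees, less where a joint would pass 70% of its speed; a pose out of reach is approached as far as the arm can. A call with a gripper value outside its range is refused whole. OPENING is the opening, from 0 (shut) to 1 (fully open), set as the call begins (- or left out, the last holds). The fingers move at their own pace and stop on an object; FORCE is the grip in N (left out, the last holds). Time passes only in rows, so rows that repeat a pose let the fingers close. It gives the time, the measured TCP pose, the force, the opening and the grip force at its end, in the units of the state.
- r.sense(): the state, without advancing time (a new reading comes with each control period).
- r.get_image(name): name is "side" or "top"; returns the picture (400x640x3 uint8, red, green, blue); there is no depth.
- r.calibration(name): a dict with "intrinsics" (3x3 intrinsics, pixels), "R" (3x3) and "t" (3): a world point X has camera coordinates R X + t. Camera axes: x right, y down, z forward; pixel columns grow to the right and rows downward; lengths in m; the calibration is good to about 2 mm. A picture is of the moment at which its call begins. calibration takes no time and is no camera call.
- r.close_job(): hands the job in; it is judged then, once.
Trained networks look in the newest picture that a camera, given by its name, has taken for a name from the list of things; names that differ only in an ending like _2 or _b are one class to them, and where a whole thing is asked for, a point or a joint stands for the part that bears it (a point fixed in the world has none). Each returns a list of dicts, best first, with "p" (0 to 1); they miss things now and then, are a little off and sometimes report something else, mostly with a low value. They report only what shows in the picture. A call takes as long as a camera call.
- r.masks_of(camera, thing): "region" (400x640 bool, what is visible of it).
- r.mark_of(camera, thing): "position" ([x, y, z] in m, in the coordinates of the camera as it stood for that picture, good to about 4 mm: a listed point, or the origin of a listed thing).
The state is a dict: "clock": time; "qpos": joint angles; "joint_velocities": joint speeds; "effort": joint torques, N m; "eef_pos": TCP position; "tcp_rot": TCP orientation; "force": force on the tool from outside, world axes, zero at the start; "torque": the same for the moment, N m; "gripper_width": finger opening in m; "gripper_force": force on a finger pad.
Only numpy, scipy, OpenCV 4.12 (cv2) and the standard library are available. Lean on these libraries where they do the work, as an engineer would, in place of code of your own. Each camera call takes 0.05 s, during which the arm holds its last target. There are 200 camera calls.

## Task

The coater's sample shuttle has one tight spot somewhere on its guide rail. Move the carriage by its black knob, slowly, until it touches the rubber buffer at the grey end plate, then all the way back until it touches the buffer at the red end plate, pressing only gently on the buffers, feel where it drags, and leave the carriage at the red end. Then stand the red magnet upright on the middle of the steel rule, level with where the middle of the carriage was when it dragged, and leave everything else where it is.

Things in the scene. Friction and masses are not known exactly. Their poses are not given: they have to be found in the camera images.
- shuttle: Sample shuttle, fixed on the bench: aluminium base plate 142 x 400 x 12 mm (x, y, z). Origin: centre of its underside, at bench level; z up. Red end plate at y = -185 mm, grey one at y = +185 mm, each 56 mm wide, 12 mm thick, top at z = 52 mm, with a round rubber buffer on its inner face, which gives about 1 mm per 5 N. The side towards own -x (front) is a flat ledge with the rule.
- rail_mid (a point): Middle of the steel guide rail's top, (22, 0, 32) mm in the shuttle's frame, axes the same; rail along y, 20 mm wide. One unseen tight spot, its middle anywhere from y = -70 to +80 mm: while the carriage's middle is within about 11 mm of it, drag rises from 2 N to 5 to 15 N, most 6 to 10 mm before the middle (from either side), fading towards the exit. The carriage stays where it is left, there too.
- rule_mid (a point): Middle of the top face of the flat steel rule on the base's front ledge, (-48, 0, 13) mm in the shuttle's frame, axes the same. The rule is 26 mm wide and 340 mm long, parallel to the rail.
- carriage (a joint): Travel of the carriage in m, growing towards the grey end: 0 where it just touches the red end's buffer, 0.254 at the grey end's. The middle of the carriage (and knob) is at shuttle y = value - 0.127. Steel block 80 mm long with green ends, 0.6 to 0.9 kg; plate on top, its top at z = 54 mm, reaching 26 mm to the front and 74 mm to the rear of the knob's axis.
- knob (a point): Middle of the carriage's upright round black knob, 24 mm in diameter and 50 mm tall (z = 54 to 104 mm over the bench), above the rail at the middle of the carriage. It does not turn; the carriage is pushed or pulled by it.
- red_mid (a point): Centre of the red handle magnet (half-way up): loose, round, upright, 44 mm tall, foot 24 mm in diameter and 8 mm high, handle 17 to 20 mm in diameter above, 45 g; no pull is felt. z axis up.
- blue_magnet: A like magnet in blue, loose, to be left alone. Origin: centre of its foot.
- yellow_magnet: A like magnet in yellow, loose, to be left alone. Origin: centre of its foot.
- beaker: Glass beaker, 70 mm in diameter, 95 mm tall, loose, to be left alone. Origin: centre of its underside.
- reagent: Amber bottle, 68 mm in diameter, 150 mm tall, loose, to be left alone. Origin: centre of its underside.
- grease_jar: White jar with orange cap, 60 mm in diameter, 55 mm tall, loose, to be left alone. Origin: centre of its underside.
- driver: Screwdriver with orange handle, 190 mm long, lying, loose, to be left alone. Origin: under its middle.
- stub_box: Dark tray of specimen stubs, 120 x 90 x 28 mm, loose, to be left alone. Origin: centre of its underside.

How it is judged:
On the way, in this order (a step that is already met when the one before it is completed fails the run):
1. the carriage is run out until it touches the buffer at the grey end plate (within 1 mm) (value of joint carriage above 0.253 m), for 0.1 s.
2. the carriage is run back until it touches the buffer at the red end plate (within 1 mm) (value of joint carriage below 0.001 m), for 0.1 s.
At the end, for the whole second after the job is handed in: The carriage stands within 8 mm of the red end's buffer; the red magnet stands upright (within 0.1 rad) on the steel rule, released, its axis within 12 mm of the point on the rule's centre line that is level with the middle of the tight spot (value of joint carriage below 0.008 m and horizontal distance between red_mid and spot below 0.012 m and z of red_mid in the frame of rule_mid between 0.018 and 0.026 m and angle between red_mid's own z axis and vertical below 0.1 rad); the robot touches nothing.
It fails at once if a buffer is rammed: the carriage presses on it with more than 20 N (contact force between carriage and buffer_home above 20 N or contact force between carriage and buffer_far above 20 N).
It fails at once if the carriage is moved faster than 400 mm/s (velocity of joint carriage above 0.4 m/s or velocity of joint carriage below -0.4 m/s).
It fails at once if another thing on the bench is moved by more than 25 mm (distance of any of blue_magnet, yellow_magnet, beaker, reagent, grease_jar, driver, stub_box from where it was at the start of the episode above 0.025 m).
It also fails if it takes over 61 s, if anything falls off the work surface, if the arm or the gripper's body presses on something with over 40 N, if the wrist force passes 120 N, or if a joint passes its speed limit or range.

## Working session

There is one attempt and no reset: what is moved stays moved. The work goes in short steps, Python scripts to look and compute and a shell command to move; the robot and the scene stay as the last step left them, time stands still between calls to the robot, and variables do not carry over. Pictures are saved under pics/ and viewed, at most 10 in all, crops included, and the job is handed in when it is done.

```bash
mkdir -p pics
cat > h.py <<'E'
from cell import r
import numpy as np, cv2
def world(c,p):
    k=r.calibration(c); return np.array(k["R"]).T@(np.array(p)-np.array(k["t"]))
def look(c,names):
    for n in names:
        m=r.mark_of(c,n)
        print(c,n,[(np.round(world(c,x["position"]),4).tolist(),round(x["p"],2)) for x in m[:2]])
def save(c,f):
    cv2.imwrite(f,cv2.cvtColor(r.get_image(c),cv2.COLOR_RGB2BGR))
E
python3 - <<'E'
from h import *
for c in("top","side"):
    save(c,f"pics/{c}0.png")
    look(c,["shuttle","rail_mid","rule_mid","knob","red_mid"]+(["blue_magnet","yellow_magnet","beaker","reagent","grease_jar","driver","stub_box"] if c=="top" else []))
s=r.sense();print(s["clock"],s["eef_pos"],s["tcp_rot"],s["force"],r.grasp_offset)
E
```

```text
top shuttle [([0.5559, -0.0315, -0.0044], 0.7)]
top rail_mid [([0.5728, -0.0287, 0.0266], 0.76)]
top rule_mid [([0.5097, -0.0392, 0.0128], 0.64)]
top knob [([0.5795, -0.0509, 0.077], 0.96)]
top red_mid [([0.4618, 0.3611, 0.0188], 0.6), ([0.5036, 0.4979, -0.0046], 0.32)]
top blue_magnet [([0.6037, -0.3634, 0.0019], 0.54), ([0.3231, -0.4844, -0.0036], 0.46)]
top yellow_magnet [([0.4281, -0.3705, -0.0004], 0.48)]
top beaker [([0.5501, -0.5064, -0.0018], 0.87), ([0.5808, -0.0484, 0.0818], 0.28)]
top reagent [([0.6426, 0.4009, 0.0013], 0.86), ([0.4153, 0.6156, -0.0028], 0.28)]
top grease_jar [([0.5057, 0.4968, -0.0035], 0.75), ([0.459, 0.359, 0.0189], 0.29)]
top driver [([0.417, 0.6161, -0.0037], 0.61)]
top stub_box [([0.324, -0.4856, -0.0006], 0.7), ([0.5791, -0.0508, 0.0797], 0.55)]
side shuttle [([0.5563, -0.0322, 0.0039], 0.63)]
side rail_mid [([0.5793, -0.0232, 0.0371], 0.69)]
side rule_mid [([0.5084, -0.0395, 0.0168], 0.76)]
side knob [([0.5827, -0.0496, 0.0763], 0.68)]
side red_mid [([0.458, 0.3575, 0.0245], 0.51)]
0.95 [ 0.21105705 -0.53491053  0.23133612] [9.82401599e-01 1.86780876e-01 7.85729014e-06 4.27731301e-05] [-0.11767783  1.07417919  0.12936103] -0.0187
```

View pics/top0.png

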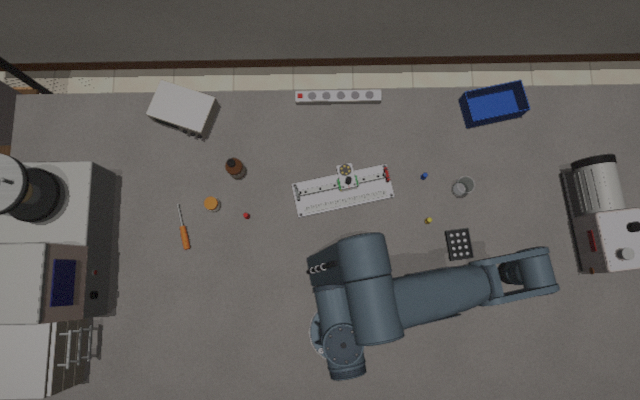

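View pics/side0.png

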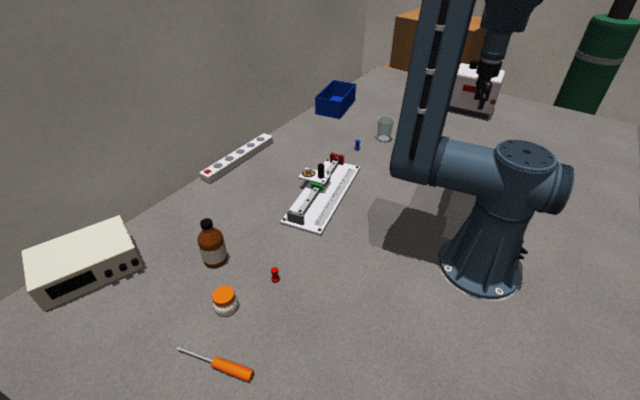

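The top view shows the shuttle at about (343,190), with the red end at (388,173) and the grey end at (297,193). The knob is at (348,181) and the red magnet at (247,215). The side view agrees, with the magnet upright at (275,274). Next I'll fit the shuttle's pose.

```bash
cat >> h.py <<'E'
def proj(c,P):
    k=r.calibration(c); q=(np.array(k["R"])@np.atleast_2d(P).T).T+np.array(k["t"])
    u=(np.array(k["intrinsics"])@q.T).T; return u[:,:2]/u[:,2:]
def S(p,pose):
    x,y,a=pose; p=np.atleast_2d(np.array(p,float)); c,s=np.cos(a),np.sin(a)
    return np.c_[x+c*p[:,0]-s*p[:,1],y+s*p[:,0]+c*p[:,1],p[:,2]]
E
python3 - <<'E'
from h import *
from scipy.optimize import minimize
H=np.array
ms={}
for c in("top","side"):
    ms[c]=r.masks_of(c,"shuttle")[0]["region"]; print(ms[c].sum())
base=H([[x,y,z] for x in(-.071,.071) for y in(-.2,.2) for z in(0,.012)])
def box(x0,x1,y0,y1,z0,z1): return H([[x,y,z] for x in(x0,x1) for y in(y0,y1) for z in(z0,z1)])
def boxes(v): return [base,box(-.006,.05,-.191,-.179,0,.052),box(-.006,.05,.179,.191,0,.052),box(-.004,.096,v-.04,v+.04,.012,.054),box(.012,.032,v-.01,v+.01,.054,.104)]
def cost(p):
    t=0
    for c in ms:
        m=np.zeros((1600,2560),np.uint8)
        for b in boxes(p[3]):
            h=cv2.convexHull((proj(c,S(b,p[:3]))*4+1.5).astype(np.float32)).round().astype(int); cv2.fillConvexPoly(m,h,1)
        s=cv2.resize(m.astype(np.float32),(640,400),interpolation=cv2.INTER_AREA)
        t+=np.abs(s-ms[c]).sum()/ms[c].sum()
    return t
best=min((minimize(cost,[.556,-.032,a,-.022],method="Nelder-Mead",options=dict(initial_simplex=[[.556,-.032,a,-.022],[.561,-.032,a,-.022],[.556,-.027,a,-.022],[.556,-.032,a+.04,-.022],[.556,-.032,a,-.012]])) for a in(.1,.17,.24)),key=lambda o:o.fun)
p=best.x;print(p,np.degrees(p[2]),best.fun)
np.save("pose.npy",p)
im=[]
for c,(x0,y0,w,h) in dict(top=(280,150,130,80),side=(270,140,100,100)).items():
    a=cv2.cvtColor(r.get_image(c),cv2.COLOR_RGB2BGR)[y0:y0+h,x0:x0+w]; f=390/w
    a=cv2.resize(a,None,fx=f,fy=f,interpolation=cv2.INTER_CUBIC)
    for b in boxes(p[3]):
        q=(proj(c,S(b,p[:3]))-[x0,y0]+.5)*f
        cv2.polylines(a,[cv2.convexHull(q.astype(np.float32)).astype(int)],True,(255,0,255),1)
    q=(proj(c,S([[-.048,-.17,.013],[-.048,.17,.013]],p[:3]))-[x0,y0]+.5)*f
    cv2.line(a,*[tuple(map(int,z)) for z in q],(0,255,0),1)
    im.append(cv2.copyMakeBorder(a,0,400-a.shape[0],0,5,0))
cv2.imwrite("pics/fit.png",np.hstack(im))
print(S([[.022,p[3],.08],[-.048,0,.013]],p[:3]), r.sense()["clock"])
E
```

```text
3474
3277
[ 0.55639629 -0.03120332  0.20053833 -0.02557444] 11.490000091657365 0.13906751211185792
[[ 0.58304975 -0.05188291  0.08      ]
 [ 0.50935824 -0.04076477  0.013     ]] 1.15
```

View pics/fit.png

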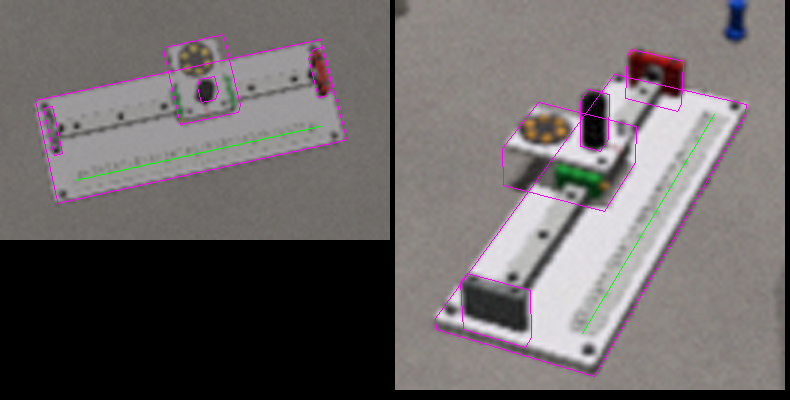

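The fit is good: the overlay matches both views, with a yaw of 11.5°. Now I'll move above the knob.

```bash
python3 -m handwheel '[[[5,5,0],0],[[8,9,0],-5],[[11,13,0],-10],[[14,17,0],-10],[[17,21,0],-10],[[20,25,0],-10],[[23,29,0],-10],[[26,33,0],-10],[[29,37,0],-10],[[32,41,0],-10]]' 1 20
python3 -m handwheel '[[[3,4,-3],0],[[5.1,7.45,-8],0],[[5.1,7.45,-8],0],[[5.1,7.45,-8],0]]'
python3 - <<'E'
from h import *
look("top",["knob"]);look("side",["knob"]);save("side","pics/s1.png")
s=r.sense();print(s["clock"],s["eef_pos"],s["tcp_rot"],s["force"])
E
```

```text
clock: 2.15
eef_pos: [0.5198, -0.1395, 0.2316]
tcp_rot: [0.995, 0.1, 0.0, 0.0]
force: [0.6, -1.3, -0.3]
gripper_width: 0.0854
gripper_force: 0.0
clock: 2.55
eef_pos: [0.5682, -0.0641, 0.1479]
tcp_rot: [0.995, 0.102, -0.003, -0.001]
force: [0.1, -0.5, 0.3]
gripper_width: 0.0852
gripper_force: 0.0
top knob [([0.5813, -0.0498, 0.0777], 0.77)]
side knob [([0.5823, -0.0485, 0.079], 0.6)]
2.7 [ 0.57013544 -0.06767949  0.1523697 ] [9.94952351e-01 1.00345789e-01 5.71500559e-04 4.64998071e-04] [-0.37616501 -0.55149799 -0.15688171]
```

View pics/s1.png

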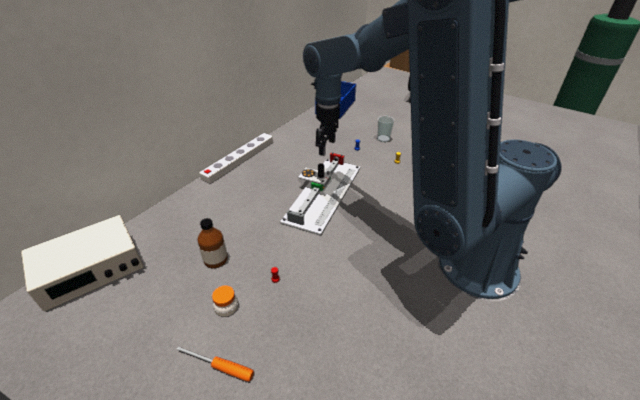

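The side picture shows the gripper open just above the knob, at about (325,145). I'll correct by +1.2, +1.8 cm, descend and grip.

```bash
python3 -m handwheel '[[[1.2,1.8,0],0],[[1.2,1.8,-3],0],[[1.2,1.8,-6],0],[[1.2,1.8,-8.6],0],[[1.2,1.8,-8.6],0],[[1.2,1.8,-8.6],0]]' 1 20
python3 -m handwheel '[[[0,0,0],0],[[0,0,0],0],[[0,0,0],0],[[0,0,0],0],[[0,0,0],0],[[0,0,0],0],[[0,0,0],0]]' 0 20
python3 - <<'E'
from h import *
look("side",["knob"])
im=r.get_image("side")[60:220,240:440]
cv2.imwrite("pics/s2.png",cv2.resize(cv2.cvtColor(im,cv2.COLOR_RGB2BGR),None,fx=3,fy=3))
s=r.sense();print(s["clock"],s["eef_pos"],s["tcp_rot"],s["force"],s["gripper_width"])
E
```

```text
clock: 3.3
eef_pos: [0.5824, -0.0501, 0.0668]
tcp_rot: [0.995, 0.1, 0.001, 0.0]
force: [0.5, 0.7, 0.1]
gripper_width: 0.0853
gripper_force: 0.0
clock: 4.0
eef_pos: [0.5821, -0.0488, 0.066]
tcp_rot: [0.995, 0.101, 0.0, 0.0]
force: [-2.0, -0.7, 5.2]
gripper_width: 0.0234
gripper_force: 20.6
side knob [([0.4578, 0.3591, 0.0265], 0.31), ([0.6475, 0.4031, -0.0001], 0.3)]
4.1 [ 0.58209837 -0.04887289  0.06604002] [9.94933166e-01 1.00537831e-01 3.46148479e-04 1.40493606e-04] [-1.62828586  0.8842991   5.77281333] 0.023544154236371982
```

View pics/s2.png

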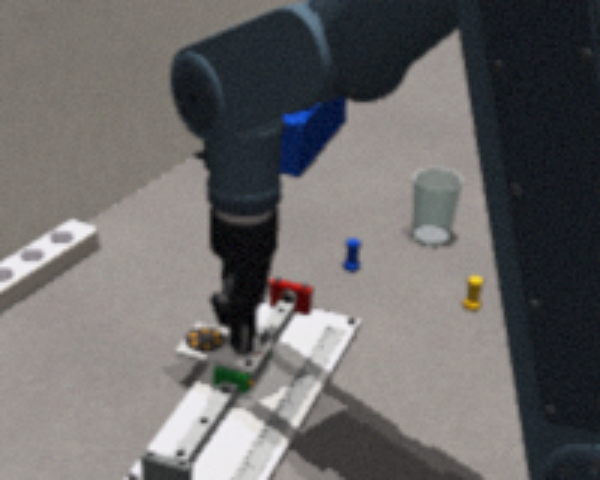

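The knob is gripped (23.5 mm, 20 N). I'll run towards the grey end in 4 mm steps and read the force after each step.

```bash
cat > filt.py <<'E'
import sys,re,numpy as np
p=np.load("pose.npy");c,s=np.cos(p[2]),np.sin(p[2])
for l in sys.stdin:
    n=[float(x) for x in re.findall(r"-?\d+\.?\d*(?:e-?\d+)?",l)]
    if l.startswith("clock"): t=n[0]
    if l.startswith("eef_pos"): d=np.array(n[:2])-p[:2]; z=n[2]
    if l.startswith("force"):
        o="t %.2f y %.1f x %.1f z %.1f  fy %.1f fx %.1f fz %.1f"%(t,1e3*(-s*d[0]+c*d[1]),1e3*(c*d[0]+s*d[1]),1e3*z,-s*n[0]+c*n[1],c*n[0]+s*n[1],n[2])
        print(o); open("log.txt","a").write(o+"\n")
E
{
python3 -m handwheel '[[[-0.08,0.39,0],0]]'
python3 -m handwheel '[[[-0.08,0.39,0],0]]'
python3 -m handwheel '[[[-0.08,0.39,0],0]]'
python3 -m handwheel '[[[-0.08,0.39,0],0]]'
python3 -m handwheel '[[[-0.08,0.39,0],0]]'
python3 -m handwheel '[[[-0.08,0.39,0],0]]'
python3 -m handwheel '[[[-0.08,0.39,0],0]]'
python3 -m handwheel '[[[-0.08,0.39,0],0]]'
python3 -m handwheel '[[[-0.08,0.39,0],0]]'
python3 -m handwheel '[[[-0.08,0.39,0],0]]'
python3 -m handwheel '[[[-0.08,0.39,0],0]]'
python3 -m handwheel '[[[-0.08,0.39,0],0]]'
python3 -m handwheel '[[[-0.08,0.39,0],0]]'
python3 -m handwheel '[[[-0.08,0.39,0],0]]'
python3 -m handwheel '[[[-0.08,0.39,0],0]]'
python3 -m handwheel '[[[-0.08,0.39,0],0]]'
} | python3 filt.py
```

```text
t 4.20 y -19.2 x 21.7 z 66.0  fy -2.3 fx -2.5 fz 5.7
t 4.30 y -14.9 x 21.7 z 66.0  fy -3.1 fx -1.7 fz 5.5
t 4.40 y -10.8 x 21.7 z 66.0  fy -2.2 fx -1.5 fz 4.8
t 4.50 y -6.9 x 21.8 z 66.0  fy -1.6 fx -1.3 fz 4.7
t 4.60 y -2.8 x 21.8 z 66.0  fy -2.6 fx -0.9 fz 4.8
t 4.70 y 1.2 x 21.8 z 66.0  fy -2.0 fx -0.7 fz 4.7
t 4.80 y 5.2 x 21.8 z 66.0  fy -1.9 fx -1.4 fz 5.3
t 4.90 y 9.1 x 21.9 z 66.0  fy -3.0 fx -1.6 fz 6.8
t 5.00 y 12.2 x 21.9 z 66.0  fy -8.0 fx -1.3 fz 3.2
t 5.10 y 16.0 x 21.8 z 66.0  fy -7.2 fx -0.8 fz 3.9
t 5.20 y 20.1 x 21.8 z 66.0  fy -5.9 fx -0.3 fz 4.0
t 5.30 y 24.2 x 22.0 z 66.1  fy -4.6 fx -1.0 fz 4.5
t 5.40 y 28.5 x 21.9 z 66.0  fy -4.8 fx -1.0 fz 5.1
t 5.50 y 33.1 x 21.9 z 66.0  fy -2.5 fx -0.3 fz 5.9
t 5.60 y 37.4 x 22.0 z 66.0  fy -1.9 fx 0.0 fz 5.7
t 5.70 y 41.5 x 22.0 z 66.0  fy -2.4 fx 0.2 fz 5.5
```

There's a clear bump, starting near y = 10 and ending near y = 31. I'll continue to the grey buffer.

```bash
{
python3 -m handwheel '[[[-0.16,0.78,0],0],[[-0.32,1.57,0],0],[[-0.48,2.35,0],0],[[-0.64,3.14,0],0],[[-0.8,3.92,0],0],[[-0.95,4.7,0],0],[[-1.11,5.49,0],0],[[-1.27,6.27,0],0],[[-1.4,6.9,0],0],[[-1.45,7.15,0],0]]'
python3 -m handwheel '[[[-0.08,0.39,0],0]]'
python3 -m handwheel '[[[-0.04,0.2,0],0]]'
python3 -m handwheel '[[[-0.04,0.2,0],0]]'
python3 -m handwheel '[[[-0.02,0.1,0],0]]'
} | python3 filt.py
```

```text
t 6.70 y 115.0 x 22.4 z 66.0  fy -1.7 fx 2.0 fz 5.7
t 6.80 y 118.5 x 22.4 z 66.0  fy -2.4 fx 2.4 fz 5.7
t 6.90 y 120.7 x 22.4 z 66.0  fy -2.0 fx 1.5 fz 4.7
t 7.00 y 122.6 x 22.4 z 66.0  fy -2.1 fx 3.0 fz 4.7
t 7.10 y 123.6 x 22.4 z 66.0  fy -2.2 fx 2.9 fz 5.1
```

```bash
{
python3 -m handwheel '[[[-0.02,0.1,0],0],[[-0.02,0.1,0],0]]'
python3 -m handwheel '[[[-0.02,0.1,0],0],[[-0.02,0.1,0],0]]'
python3 -m handwheel '[[[-0.02,0.1,0],0],[[-0.02,0.1,0],0]]'
} | python3 filt.py
```

```text
t 7.30 y 124.7 x 22.4 z 66.0  fy -1.3 fx 2.8 fz 5.2
t 7.50 y 125.7 x 22.4 z 66.0  fy -0.7 fx 3.3 fz 5.8
t 7.70 y 126.7 x 22.4 z 66.0  fy -0.3 fx 1.0 fz 4.4
```

```bash
{
python3 -m handwheel '[[[-0.02,0.1,0],0],[[-0.02,0.1,0],0]]'
python3 -m handwheel '[[[-0.02,0.1,0],0],[[-0.02,0.1,0],0]]'
} | python3 filt.py
```

```text
t 7.90 y 127.7 x 22.4 z 66.0  fy -1.0 fx 2.1 fz 5.2
t 8.10 y 128.7 x 22.4 z 66.0  fy -2.0 fx 2.8 fz 5.8
```

```bash
{
python3 -m handwheel '[[[-0.02,0.1,0],0],[[-0.02,0.1,0],0]]'
python3 -m handwheel '[[[-0.02,0.1,0],0],[[-0.02,0.1,0],0]]'
} | python3 filt.py
```

```text
t 8.30 y 129.3 x 22.4 z 66.0  fy -2.3 fx 1.8 fz 5.7
t 8.50 y 129.9 x 22.4 z 66.0  fy -4.6 fx 2.3 fz 5.7
```

```bash
{
python3 -m handwheel '[[[-0.02,0.1,0],0],[[-0.02,0.1,0],0]]'
python3 -m handwheel '[[[-0.02,0.1,0],0],[[-0.02,0.1,0],0]]'
} | python3 filt.py
```

```text
t 8.70 y 130.4 x 22.4 z 66.0  fy -6.9 fx 2.0 fz 4.0
t 8.90 y 131.0 x 22.4 z 66.0  fy -9.7 fx 1.7 fz 4.5
```

The carriage is firmly on the grey buffer, with contact at y ≈ 129.3. Now I'll go back, with fine steps through the spot.

```bash
{
python3 -m handwheel '[[[0.08,-0.39,0],0],[[0.24,-1.18,0],0],[[0.44,-2.16,0],0],[[0.64,-3.14,0],0],[[0.84,-4.12,0],0],[[1.04,-5.1,0],0],[[1.24,-6.08,0],0],[[1.4,-6.86,0],0],[[1.55,-7.6,0],0],[[1.65,-8.1,0],0]]'
python3 -m handwheel '[[[0.08,-0.39,0],0]]'
python3 -m handwheel '[[[0.08,-0.39,0],0]]'
python3 -m handwheel '[[[0.08,-0.39,0],0]]'
python3 -m handwheel '[[[0.08,-0.39,0],0]]'
python3 -m handwheel '[[[0.08,-0.39,0],0]]'
python3 -m handwheel '[[[0.08,-0.39,0],0]]'
python3 -m handwheel '[[[0.08,-0.39,0],0]]'
python3 -m handwheel '[[[0.08,-0.39,0],0]]'
python3 -m handwheel '[[[0.08,-0.39,0],0]]'
python3 -m handwheel '[[[0.08,-0.39,0],0]]'
python3 -m handwheel '[[[0.08,-0.39,0],0]]'
python3 -m handwheel '[[[0.08,-0.39,0],0]]'
python3 -m handwheel '[[[0.08,-0.39,0],0]]'
} | python3 filt.py
```

```text
t 9.90 y 50.3 x 22.0 z 66.0  fy 2.1 fx 0.4 fz 9.6
t 10.00 y 46.6 x 22.0 z 66.0  fy 1.8 fx 0.2 fz 8.1
t 10.10 y 42.7 x 21.9 z 66.0  fy 1.0 fx 0.1 fz 8.6
t 10.20 y 38.7 x 22.0 z 66.0  fy 2.6 fx 0.4 fz 8.6
t 10.30 y 34.8 x 21.9 z 66.0  fy 2.9 fx 0.5 fz 7.7
t 10.40 y 30.7 x 22.0 z 66.0  fy 2.8 fx 0.6 fz 8.6
t 10.50 y 27.7 x 21.9 z 66.0  fy 7.7 fx -0.3 fz 11.0
t 10.60 y 24.0 x 21.9 z 66.0  fy 7.0 fx 0.1 fz 10.3
t 10.70 y 20.0 x 21.8 z 66.0  fy 5.8 fx -0.5 fz 10.1
t 10.80 y 15.9 x 21.8 z 66.0  fy 3.6 fx -0.2 fz 10.0
t 10.90 y 11.7 x 21.9 z 66.0  fy 4.6 fx -0.7 fz 9.5
t 11.00 y 7.3 x 21.8 z 66.0  fy 2.0 fx -0.6 fz 8.4
t 11.10 y 3.1 x 21.8 z 66.0  fy 1.6 fx -1.5 fz 9.7
t 11.20 y -0.9 x 21.8 z 66.0  fy 1.2 fx -1.2 fz 8.7
```

The tight spot's middle is at measured y ≈ 20 in both directions. On to the red end.

```bash
{
python3 -m handwheel '[[[0.12,-0.6,0],0],[[0.32,-1.57,0],0],[[0.56,-2.74,0],0],[[0.8,-3.92,0],0],[[1.04,-5.1,0],0],[[1.28,-6.27,0],0],[[1.52,-7.45,0],0],[[1.76,-8.62,0],0],[[2,-9.8,0],0],[[2.16,-10.6,0],0]]'
python3 -m handwheel '[[[0.08,-0.39,0],0],[[0.14,-0.69,0],0],[[0.18,-0.88,0],0],[[0.2,-0.98,0],0]]'
python3 -m handwheel '[[[0.04,-0.2,0],0],[[0.04,-0.2,0],0]]'
} | python3 filt.py
```

```text
t 12.20 y -109.8 x 21.3 z 66.0  fy 2.6 fx -2.5 fz 11.5
t 12.60 y -119.4 x 21.1 z 66.0  fy 1.7 fx -4.2 fz 11.2
t 12.80 y -121.5 x 21.1 z 66.0  fy -0.0 fx -4.0 fz 10.8
```

Contact should come near y ≈ −125.

```bash
{
python3 -m handwheel '[[[0.03,-0.15,0],0],[[0.03,-0.15,0],0]]'
python3 -m handwheel '[[[0.03,-0.15,0],0],[[0.03,-0.15,0],0]]'
python3 -m handwheel '[[[0.02,-0.1,0],0],[[0.02,-0.1,0],0]]'
} | python3 filt.py
```

```text
t 13.00 y -123.0 x 21.2 z 66.0  fy 1.1 fx -3.7 fz 11.0
t 13.20 y -124.5 x 21.1 z 66.0  fy 1.1 fx -3.9 fz 11.1
t 13.40 y -125.4 x 21.1 z 66.0  fy 1.0 fx -3.5 fz 10.2
```

```bash
{
python3 -m handwheel '[[[0.02,-0.1,0],0],[[0.02,-0.1,0],0]]'
} | python3 filt.py
```

```text
t 13.60 y -126.1 x 21.1 z 66.0  fy 2.5 fx -4.4 fz 11.3
```

```bash
{
python3 -m handwheel '[[[0.02,-0.1,0],0],[[0.02,-0.1,0],0]]'
python3 -m handwheel '[[[0.02,-0.1,0],0],[[0.02,-0.1,0],0]]'
} | python3 filt.py
```

```text
t 13.80 y -126.6 x 21.1 z 66.0  fy 4.5 fx -4.2 fz 11.2
t 14.00 y -127.1 x 21.1 z 66.0  fy 5.2 fx -4.4 fz 12.3
```

```bash
{
python3 -m handwheel '[[[0.02,-0.1,0],0],[[0.02,-0.1,0],0],[[0.02,-0.1,0],0]]'
python3 -m handwheel '[[[-0.03,0.14,0],0],[[-0.03,0.14,0],0]]'
python3 -m handwheel '[[[0,0,0],0],[[0,0,0],0],[[0,0,0],0],[[0,0,0],0],[[0,0,0],0],[[0,0,2.5],0],[[0,0,6],0],[[0,0,10],0]]' 1
python3 -m handwheel '[[[-1,4,2],0],[[-2.3,8.5,2],0],[[-3.6,13,2],0],[[-4.9,17.5,2],0],[[-6.2,22,2],0],[[-7.5,26.5,2],0],[[-8.8,31,2],0],[[-10,35.5,2],0],[[-11.3,40,2],0],[[-12.5,44.5,2],0]]'
python3 -m handwheel '[[[-1.5,5,-4],0],[[-1.5,6.5,-8],0],[[-1.5,6.5,-8],0],[[-1.5,6.5,-8],0]]'
} | python3 filt.py
python3 - <<'E'
from h import *
look("side",["red_mid","knob","rule_mid"])
look("top",["red_mid","knob"])
p=np.load("pose.npy")
print(S([[.022,-.1256,.079]],p[:3]))
for sl,n in (((150,290,200,360),"m"),):
    a=r.get_image("side")[130:310,230:430]; cv2.imwrite("pics/s3.png",cv2.resize(cv2.cvtColor(a,cv2.COLOR_RGB2BGR),None,fx=3,fy=3))
s=r.sense();print(s["clock"],s["eef_pos"],s["tcp_rot"],s["gripper_width"])
E
```

```text
t 14.30 y -127.7 x 21.1 z 66.0  fy 7.9 fx -4.9 fz 13.8
t 14.50 y -126.8 x 21.1 z 66.0  fy 5.2 fx -4.5 fz 12.5
t 15.30 y -128.2 x 20.5 z 164.9  fy 0.1 fx 0.6 fz -0.7
t 16.30 y 334.1 x -12.9 z 185.4  fy 0.4 fx 0.6 fz 0.6
t 16.70 y 399.0 x -15.6 z 103.6  fy -0.0 fx 0.2 fz -0.3
side red_mid [([0.4591, 0.3595, 0.0234], 0.42), ([0.5557, -0.5106, 0.0039], 0.36)]
side knob [([0.5841, -0.0529, 0.0804], 0.76)]
side rule_mid [([0.5077, -0.0416, 0.0142], 0.6), ([0.4178, 0.6182, -0.0017], 0.42)]
top red_mid [([0.4587, 0.36, 0.0194], 0.46)]
top knob [([0.5813, -0.0498, 0.0777], 0.77)]
[[ 0.60297453 -0.1499039   0.079     ]]
17.0 [0.46468907 0.3564817  0.10731565] [ 9.95019054e-01  9.96701816e-02  1.62493417e-03 -5.45361556e-04] 0.08546093899485502
```

View pics/s3.png

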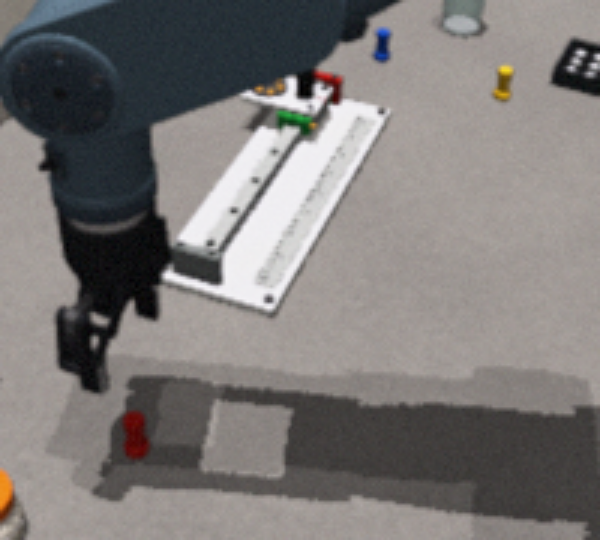

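The carriage is at the red end and the magnet stands under the gripper at (275,275). I'll descend and grip.

```bash
{
python3 -m handwheel '[[[-0.55,0.3,0],0],[[-0.55,0.3,-3],0],[[-0.55,0.3,-6],0],[[-0.55,0.3,-8.5],0],[[-0.55,0.3,-9.6],0],[[-0.55,0.3,-9.6],0]]'
python3 -m handwheel '[[[0,0,0],0],[[0,0,0],0],[[0,0,0],0],[[0,0,0],0],[[0,0,0],0],[[0,0,0],0],[[0,0,0],0]]' 0 25
} | python3 filt.py
python3 - <<'E'
from h import *
save("top","pics/t4.png")
a=r.get_image("side")[200:320,210:370]; cv2.imwrite("pics/s4.png",cv2.resize(cv2.cvtColor(a,cv2.COLOR_RGB2BGR),None,fx=4,fy=4))
s=r.sense();print(s["clock"],s["eef_pos"],s["tcp_rot"],s["gripper_width"],s["gripper_force"])
E
```

```text
t 17.60 y 402.6 x -20.3 z 8.0  fy -0.5 fx 0.1 fz 0.5
t 18.30 y 403.1 x -18.5 z 10.0  fy -0.5 fx -1.4 fz 5.7
18.4 [0.4579991  0.36011673 0.01005589] [ 9.94939903e-01  1.00470591e-01  4.71248334e-04 -1.63213213e-04] 0.017167996442770065 24.44862574338913
```

View pics/s4.png

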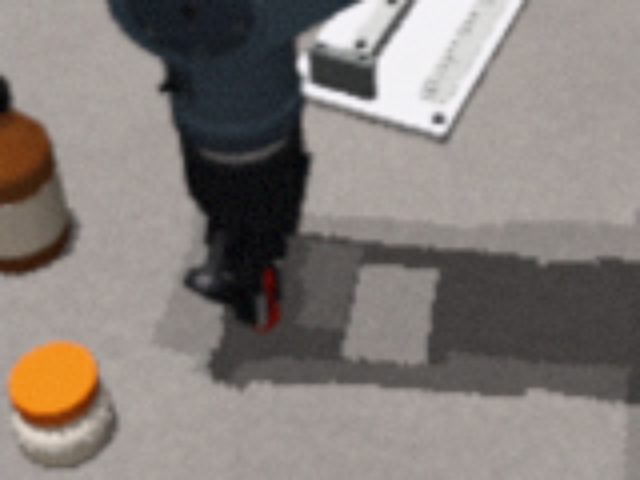

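The magnet is held (17.2 mm). I'll lift it, carry it to the rule and check before lowering.

```bash
{
python3 -m handwheel '[[[0,0,2],0],[[0,0,5],0],[[0,0,8],0],[[0.3,-2,10],0],[[0.6,-5,10],0],[[1,-8.5,10],0],[[1.5,-12.5,10],0],[[2,-16.5,10],0],[[2.5,-20.5,10],0],[[3,-24.5,10],0]]'
python3 -m handwheel '[[[0.5,-4,0],0],[[1,-8,0],0],[[1.5,-11.5,0],0],[[1.75,-13.3,-1],0],[[1.75,-13.6,-3],0],[[1.75,-13.6,-5],0],[[1.75,-13.6,-6],0],[[1.75,-13.6,-6],0]]'
} | python3 filt.py
python3 - <<'E'
from h import *
r.get_image("top")
a=r.get_image("side")[110:250,250:390]; cv2.imwrite("pics/s5.png",cv2.resize(cv2.cvtColor(a,cv2.COLOR_RGB2BGR),None,fx=4,fy=4))
look("side",["red_mid"]);look("top",["red_mid"])
p=np.load("pose.npy"); print("target",S([[-.048,.020,.013]],p[:3]),proj("side",S([[-.048,.020,.013]],p[:3]))) 
s=r.sense();print(s["clock"],s["eef_pos"],s["tcp_rot"],s["gripper_width"])
E
```

```text
t 19.40 y 155.5 x -38.9 z 109.2  fy -0.5 fx 1.4 fz -1.3
t 20.20 y 20.8 x -49.7 z 47.7  fy -0.1 fx -0.3 fz 0.7
side red_mid [([0.6111, -0.3617, 0.0002], 0.36)]
top red_mid [([0.5105, -0.0395, 0.0134], 0.4)]
target [[ 0.5053743  -0.02116558  0.013     ]] [[334.22223642 197.42804671]]
20.4 [ 0.5058579  -0.02107564  0.05028398] [9.94910050e-01 1.00763195e-01 8.16162617e-04 3.24864356e-04] 0.017118877862814484
```

View pics/s5.png

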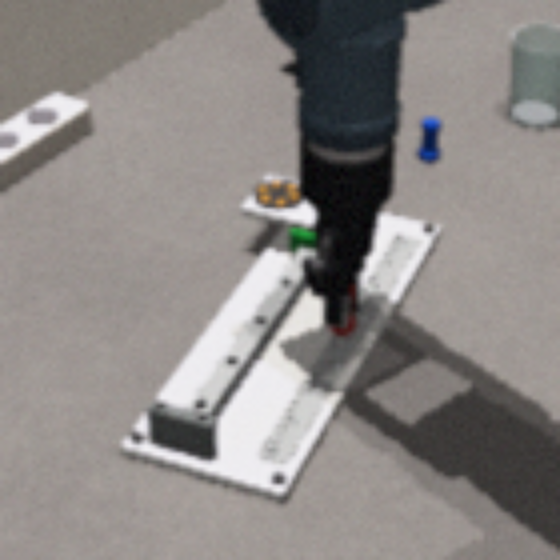

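The magnet is held upright over the rule, with its foot at crop (344,325). I'll lower it gently.

```bash
{
python3 -m handwheel '[[[0,0,-1],0],[[0,0,-2],0],[[0,0,-2.5],0],[[0,0,-2.5],0]]'
python3 -m handwheel '[[[0,0,-0.1],0],[[0,0,-0.1],0]]'
python3 -m handwheel '[[[0,0,-0.1],0],[[0,0,-0.1],0]]'
python3 -m handwheel '[[[0,0,-0.1],0],[[0,0,-0.1],0]]'
} | python3 filt.py
```

```text
t 20.80 y 20.5 x -48.9 z 23.4  fy -0.8 fx -0.8 fz -0.7
t 21.00 y 20.2 x -48.5 z 23.2  fy 0.7 fx -0.3 fz 0.3
t 21.20 y 20.0 x -48.2 z 22.8  fy 0.6 fx -1.2 fz 5.0
t 21.40 y 20.0 x -48.1 z 22.7  fy 3.1 fx -5.6 fz 15.2
```

Touched down at y = 20.0, x = −48.1. Ease up 2 mm, release and retreat.

```bash
{
python3 -m handwheel '[[[0,0,0.1],0],[[0,0,0.15],0],[[0,0,0.15],0]]'
python3 -m handwheel '[[[0,0,0],0],[[0,0,0],0],[[0,0,0],0],[[0,0,0],0],[[0,0,0],0],[[0,0,0],0],[[0,0,3],0],[[0,0,7],0],[[0,0,11],0],[[0,0,15],0]]' 1
python3 -m handwheel '[[[-3,-4,0],0],[[-6,-8,0],0],[[-9,-12,0],0],[[-10,-16,0],0],[[-10,-20,0],0],[[-10,-24,0],0],[[-10,-24,0],0],[[-10,-24,0],0]]'
} | python3 filt.py
python3 - <<'E'
from h import *
a=r.get_image("side");b=r.get_image("top")
look("side",["red_mid","knob"]);look("top",["red_mid","knob"])
p=np.load("pose.npy"); print("target",S([[-.048,.020,.035],[.022,-.1256,.079]],p[:3]))
f=lambda a,k:cv2.resize(cv2.cvtColor(a,cv2.COLOR_RGB2BGR),(400,400),interpolation=cv2.INTER_CUBIC)
cv2.imwrite("pics/s6.png",np.hstack([f(a[130:240,270:380],4),f(b[135:245,290:400],4)]))
print(r.sense()["clock"])
E
```

```text
t 21.70 y 20.1 x -48.3 z 22.8  fy -0.5 fx -0.8 fz 2.6
t 22.70 y 20.3 x -48.6 z 174.2  fy -0.4 fx 0.5 fz -0.3
t 23.50 y -195.6 x -194.6 z 172.6  fy 0.6 fx 0.2 fz -0.7
side red_mid [([0.5014, -0.0288, 0.0366], 0.63), ([0.6085, -0.3609, 0.0015], 0.47)]
side knob [([0.6032, -0.151, 0.0776], 0.97)]
top red_mid [([0.5039, -0.0213, 0.0344], 0.35)]
top knob [([0.6017, -0.1516, 0.0789], 0.88)]
target [[ 0.5053743  -0.02116558  0.035     ]
 [ 0.60297453 -0.1499039   0.079     ]]
23.8
```

View pics/s6.png

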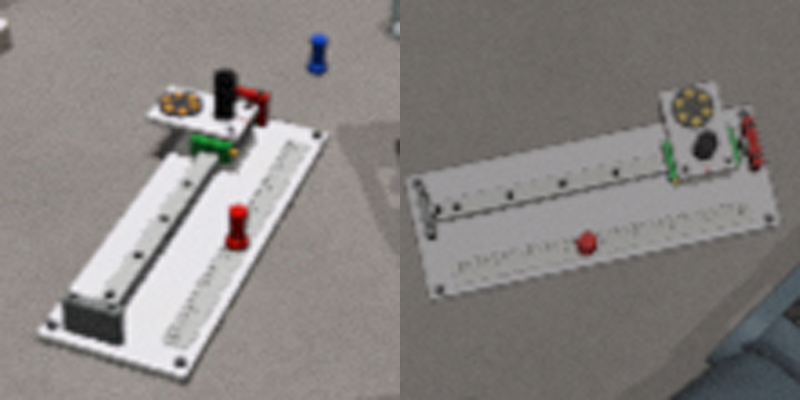

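The magnet stands upright on the rule, with its foot at crop (237,247) against an expected (233,245). The carriage is at the red end. Handing in.

```bash
python3 -c "
from cell import r
print(r.close_job())"
```

```text
the job is handed in; nothing more can be done
None
```

I handed the job in at about 24 s, but no verdict came back: the carriage touched both buffers gently and is at the red end, and the red magnet stands upright on the rule's centre line at shuttle y ≈ +18 mm, level with the tight spot.

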